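# Hold the armature flange over the statuette base

## Task

Slide the marble statuette base across the bench, without lifting or tipping it, until it lies centred on the felt mat and lined up with it, and let go of it. Then pick up the steel armature flange and hold it level and still over the base, about 15 mm above it and not touching, with its three holes squarely over the three threaded brass inserts, so that I can start the bolts. Finish while still holding it there, and leave the other things on the bench where they are.

Things in the scene. Friction and masses are not known exactly. Their poses are not given: they have to be found in the camera images.
- base: White marble slab, 160 (x) x 58 (y) x 30 (z) mm, 0.55 to 0.9 kg, loose on the bench (z = 0). Origin: centre of its underside; x along its length, z up. Three brass threaded inserts (14 mm outside, 7 mm bore) flush in its top: a pair near its +x end, a single one near -x. Can be gripped across its 58 mm width and slid.
- mat: Thin flat grey felt mat, 210 (x) x 105 (y) mm, fixed to the bench; only 1 mm high and soft, so it offers no step to things that slide onto it. Origin: its centre, at bench height; x along its length, z up. The base belongs at its centre with the long sides parallel, either way round.
- flange: Dark steel plate, 120 (x) x 56 (y) x 5 (z) mm, about 0.38 kg, loose, flat on the bench, with an upright 18 x 18 mm square tube in its middle (sides parallel to x and y), top 75 mm above the underside: the place to grip. Origin: centre of its underside; x along its length, z up. Three 14 mm holes, a pair near +x, one near -x, so it fits only with its x along the base's x.
- insert0 (a point): Centre of the mouth of threaded insert (30 mm above the base's underside), at x +42, y +15 mm in the base's axes
- insert1 (a point): Centre of the mouth of threaded insert (30 mm above the base's underside), at x +42, y -15 mm in the base's axes
- insert2 (a point): Centre of the mouth of threaded insert (30 mm above the base's underside), at x -42, y 0 mm in the base's axes
- hole0 (a point): Centre of flange hole (on the flange's underside), at x +42, y +15 mm in the flange's axes
- hole1 (a point): Centre of flange hole (on the flange's underside), at x +42, y -15 mm in the flange's axes
- hole2 (a point): Centre of flange hole (on the flange's underside), at x -42, y 0 mm in the flange's axes
- figurine: Terracotta standing figurine, 150 mm tall on a 60 mm square foot, standing at the far side of the bench; bystander. Origin: centre of its foot.
- mallet: Hammer lying at the far right of the bench; bystander. Origin: on its underside, near the middle of its length.
- spatula: Spatula lying at the far left of the bench; bystander. Origin: on its underside, near the middle of its length.
- pot: White ceramic cup, 90 mm wide, 100 mm tall, standing at the near right; bystander. Origin: centre of its foot.

How it is judged:
By the outcome, as a careful person would: the job done as asked, in the order asked, and still so for the second after the job is handed in, while the arm keeps its last pose, push and grip.
It also fails if it takes over 58 s, if anything falls off the work surface, if the arm or the gripper's body presses on something with over 40 N, if the wrist force passes 120 N, or if a joint passes its speed limit or range.

## Robot

A 6-joint arm with a two-finger parallel gripper is mounted at the origin on the work surface. World frame = base frame: x ahead of the robot, y to its left, z up, the work surface at z = 0. Lengths are in m, angles in rad, forces in N, time in s.
With the tool pointing down it reaches from about 0.35 to 0.725 m from the base axis. Payload 4.3 kg.
Tool frame: the origin (TCP) lies on the front face of the gripper's body, between the roots of the fingers; the fingertips stand 73 mm ahead of it and the grasp point (between the pads) lies 54 mm ahead of it; z points along the fingers, y is the line along which they close (so a half turn about z gives the same grasp; the last joint's range is limited). The gripper opens to 85 mm and grips with 20 to 120 N. Pads are 22 mm wide; open, the fingers measure 114 mm over their backs; the gripper's body (76 mm by 85 mm) begins 54 mm behind the grasp point. The pads swing forward as they close: fully open they stand 13 mm farther back than shut.
Start: joints at [1.104, 0.377, 0.081, 1.274, 0, 1.46], TCP at [0.201, 0.539, 0.304] pointing down, gripper open.
Joint ranges: [-2.72, 2.72], [-0.84, 1.66], [-1.02, 1.22], [-1.77, 2.12], [-1.37, 1.28], [-3.14, 3.14]. Speed limits (rad/s): [2.57, 2.57, 3.14, 3.14, 3.14, 3.14].

## Interface

Orientations are given as a unit quaternion [x, y, z, w].
In Python, from station import manip, camrig gives the robot as it stands (manip), with the cameras (camrig). Calls block until the motion is done:
- manip.move_pose(position, orientation): joint-space move of the TCP to a pose.
- manip.move_l(position, velocity=0.15, rot=None, guard=None): straight line of the TCP; rot=None keeps the orientation; velocity is the mean speed in m/s. With guard (N) it stops when the force on the tool has changed by that much, and returns True; else False.
- manip.move_j(angles): joint-space move.
- manip.let_go() and manip.close_gripper(squeeze=None): open the fingers fully, or close them until they stop; squeeze is the grip in N (None keeps the last).
- manip.pause(seconds).
- manip.solve_ik(position, orientation): joint angles nearest the present ones, or None.
- camrig.grab_frame(name): name is "scene" or "side" or "wrist"; returns a dict with "color" (400x640x3 uint8, blue, green, red), "vertical_fov" (degrees; the focal length in pixels is half the picture's height over the tangent of half this angle, whatever the lens; pixels are square), "cx", "cy" (the principal point, pixels), "world_from_camera" (4x4, takes a point from camera to world coordinates); the wrist camera has in their place "hand_eye" (4x4, takes a point from camera to tool coordinates, whose origin is the TCP and whose axes are the flange's). Camera axes: x right, y down, z forward; pixel columns grow to the right and rows downward; lengths in m; the calibration is good to about 2 mm. The wrist camera is an equidistant fisheye: a pixel r from the principal point sees the ray r / f radians off the axis. A picture is of the moment at which its call begins: read the wrist's pose just before it. There is no depth.
A pose or a line that the arm cannot do raises manip.Unreachable and nothing moves.
- manip.finish_job(): hands the job in; it is judged then, once.
Readings, each from a call of its own:
- manip.current_time_s(): time.
- manip.current_q(): joint angles.
- manip.current_joint_velocities(): joint speeds.
- manip.current_effort(): joint torques, N m.
- manip.current_tool_pos(): TCP position.
- manip.current_tcp_rot(): TCP orientation.
- manip.current_force(): force on the tool from outside, world axes, zero at the start.
- manip.current_wrist_torque(): the same for the moment, N m.
- manip.current_finger_gap(): finger opening in m.
- manip.current_gripper_force(): force on a finger pad.
Only numpy, scipy, OpenCV 4.12 (cv2) and the standard library are available. Lean on these libraries where they do the work, as an engineer would, in place of code of your own. Each camera call takes 0.05 s, during which the arm holds its last target. There are 200 camera calls.

## Working session

There is one attempt and no reset: what is moved stays moved. The work goes in short steps, each a Python script; the robot and the scene stay as the last script left them, time stands still between calls to the robot, and variables do not carry over. Pictures are saved under pics/ and viewed, at most 10 in all, crops included, and the job is handed in when it is done.

```bash
mkdir -p pics; ls; python3 - <<'E'
from station import manip as m, camrig
import cv2,numpy as np
for n in ("scene","side"):
    f=camrig.grab_frame(n); cv2.imwrite(f"pics/{n}0.png",f["color"]); np.savez(f"pics/{n}0.npz",**f)
    print(n,f["vertical_fov"],f["cx"],f["cy"],np.round(f["world_from_camera"],3).tolist())
f=camrig.grab_frame("wrist");print({k:v for k,v in f.items() if k!="color"});print(m.current_time_s(),m.current_tcp_rot())
E
```

```text
pics
station.py
scene 42.45045476607259 317.6812866921064 198.66208349209447 [[0.878, 0.252, -0.407, 1.031], [0.479, -0.499, 0.722, -0.844], [-0.021, -0.829, -0.559, 0.69], [0.0, 0.0, 0.0, 1.0]]
side 54.077991949084215 319.8077154123207 190.5691578477044 [[0.675, -0.453, 0.582, 0.019], [-0.737, -0.403, 0.542, -0.495], [-0.011, -0.795, -0.606, 0.615], [0.0, 0.0, 0.0, 1.0]]
{'vertical_fov': 65.70646984690485, 'cx': 319.19608866712224, 'cy': 201.55714017627312, 'hand_eye': array([[ 2.86122044e-04, -9.44721259e-01, -3.27874459e-01,
         8.43985140e-02],
       [ 9.99999931e-01,  3.48021218e-04, -1.30113884e-04,
        -4.01721224e-04],
       [ 2.37028621e-04, -3.27874399e-01,  9.44721294e-01,
        -7.05195406e-02],
       [ 0.00000000e+00,  0.00000000e+00,  0.00000000e+00,
         1.00000000e+00]])}
0.15 [ 1.77455494e-01  9.84128514e-01 -7.49095195e-04 -2.31271510e-04]
```

View pics/scene0.png

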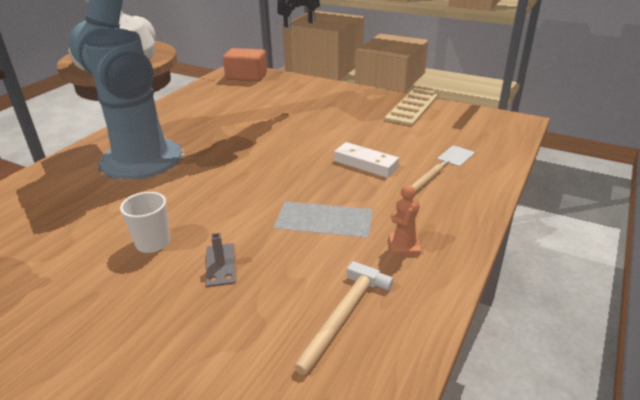

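View pics/side0.png

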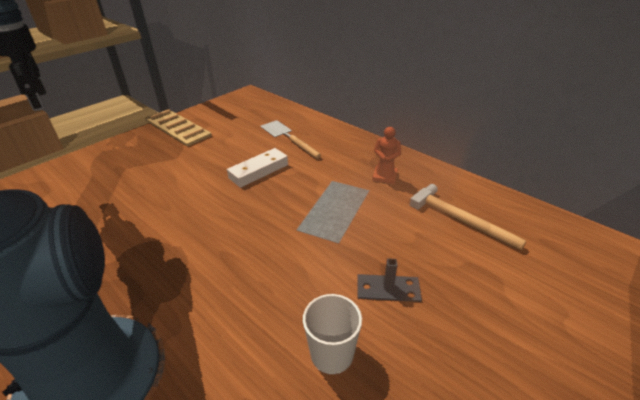

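```bash
cat > h.py <<'E'
import cv2,numpy as np
from scipy.spatial.transform import Rotation as R
from station import manip as m, camrig
def grab(n):
    """frame with 'T' = world_from_camera"""
    if n=="wrist":
        T=np.eye(4);T[:3,3]=m.current_tool_pos();T[:3,:3]=R.from_quat(m.current_tcp_rot()).as_matrix()
    f=dict(camrig.grab_frame(n)); f["n"]=n
    f["T"]=T@f["hand_eye"] if n=="wrist" else f["world_from_camera"]
    f["f"]=200/np.tan(np.radians(f["vertical_fov"]/2)); return f
def cast(f,px,z):
    d=(np.asarray(px,float).reshape(-1,2)-[f["cx"],f["cy"]])/f["f"]
    if f["n"]=="wrist":
        r=np.linalg.norm(d,axis=1,keepdims=True)+1e-12; v=np.hstack([d/r*np.sin(r),np.cos(r)])
    else: v=np.hstack([d,np.ones((len(d),1))])
    v=v@f["T"][:3,:3].T; o=f["T"][:3,3]
    return o+v*((z-o[2])/v[:,2:])
def proj(f,P):
    p=(np.atleast_2d(P)-f["T"][:3,3])@f["T"][:3,:3]
    if f["n"]=="wrist":
        t=np.linalg.norm(p[:,:2],axis=1,keepdims=True); uv=p[:,:2]/t*np.arctan2(t,p[:,2:])
    else: uv=p[:,:2]/p[:,2:]
    return uv*f["f"]+[f["cx"],f["cy"]]
def masks(f):
    h=cv2.cvtColor(f["color"],cv2.COLOR_BGR2HSV); H,S,V=cv2.split(h)
    return {"mat":(S<75)&(V>60)&(V<165),"base":(S<70)&(V>165),"flange":(S<110)&(V<100)}
def blob(mask,px):
    """largest contour near a pixel"""
    k=cv2.morphologyEx(mask.astype(np.uint8)*255,cv2.MORPH_OPEN,np.ones((3,3)))
    cs,_=cv2.findContours(k,cv2.RETR_EXTERNAL,cv2.CHAIN_APPROX_NONE)
    cs=[c for c in cs if cv2.contourArea(c)>60]
    return max(cs,key=lambda c:cv2.pointPolygonTest(c,(float(px[0]),float(px[1])),True))
def rect(f,c,z):
    P=cast(f,c.reshape(-1,2),z)[:,:2]
    (x,y),(w,h),a=cv2.minAreaRect((P*1000).astype(np.float32))
    if w<h: w,h,a=h,w,a+90
    return np.array([x,y,w,h,(a+90)%180-90])
def down(yaw):
    """tool pointing down, tool y (closing line) at angle yaw in the world"""
    y=np.array([np.cos(yaw),np.sin(yaw),0]);z=np.array([0,0,-1.])
    return R.from_matrix(np.c_[np.cross(y,z),y,z]).as_quat()
E
python3 - <<'E'
from h import *
np.set_printoptions(precision=1,suppress=True)
px={"scene":{"base":(365,165),"mat":(324,218),"flange":(228,275)},"side":{"base":(258,167),"mat":(335,210),"flange":(378,290)}}
for n in px:
    f=grab(n); M=masks(f)
    for k,z in (("base",.03),("mat",.001),("flange",.005)):
        c=blob(M[k],px[n][k]); print(n,k,cv2.boundingRect(c),rect(f,c,z))
f=grab("scene"); print("scene ins/holes guess",cast(f,[(350,151),(381,155)],.03)*1000)
f=grab("side"); print("pots etc",cast(f,[(332,360),(385,178),(425,195),(320,155)],0)*1000)
E
```

```text
scene base (335, 142, 64, 34) [566.8 229.9 176.7 102.6  -5.8]
scene mat (348, 271, 11, 10) [ 719.4 -159.1   25.7   19.6  -64.2]
scene flange (208, 239, 16, 36) [ 447.7 -236.5  111.2   28.   -57.5]
side base (229, 149, 56, 29) [560.9 241.7 160.5  59.2  -5.8]
side mat (298, 182, 69, 60) [578.4 -22.  207.5 102.6  18.1]
side flange (359, 263, 53, 38) [ 474.5 -241.8  100.3   91.6  -52.1]
scene ins/holes guess [[518.6 244.8  30. ]
 [600.2 261.2  30. ]]
pots etc [[ 282.3 -272.     0. ]
 [ 767.3  -38.8    0. ]
 [ 773.2 -157.4    0. ]
 [ 736.8  170.8    0. ]]
```

```bash
cat > w.py <<'E'
import sys
from h import *
np.set_printoptions(precision=2,suppress=True)
def look(x,y,z,yawdeg,name):
    m.move_pose([x,y,z],down(np.radians(yawdeg))); m.pause(.3)
    f=grab("wrist"); cv2.imwrite(f"pics/{name}.png",f["color"])
    np.savez(f"pics/{name}.npz",**{k:v for k,v in f.items()}); return f
E
python3 - <<'E'
from w import *
for p in ([.561,.242,.2],84),([.578,-.022,.2],108),([.46,-.24,.2],38),([.578,-.022,.2],108):
    print(p,m.solve_ik(p[0],down(np.radians(p[1]))))
f1=look(.561,.242,.26,84,"wb"); f2=look(.578,-.022,.26,108,"wm"); f3=look(.46,-.24,.26,38,"wf")
cv2.imwrite("pics/w3.png",cv2.resize(np.vstack([np.hstack([f1["color"],f2["color"]]),np.hstack([f3["color"],f3["color"]*0])]),(800,500),interpolation=cv2.INTER_AREA))
for f,k,P in (f1,"base",[.561,.242,.03]),(f2,"mat",[.578,-.022,.001]),(f3,"flange",[.46,-.24,.005]):
    px=proj(f,P)[0]; c=blob(masks(f)[k],px); print(k,px,cv2.boundingRect(c),rect(f,c,P[2]))
print(m.current_q(),m.current_time_s())
E
```

```text
([0.561, 0.242, 0.2], 84) [ 0.3   0.5  -0.01  1.07  0.    0.41]
([0.578, -0.022, 0.2], 108) [-0.15  0.43 -0.11  1.03  0.   -0.46]
([0.46, -0.24, 0.2], 38) [-0.6   0.32 -0.28  0.97  0.    0.3 ]
([0.578, -0.022, 0.2], 108) [-0.15  0.43 -0.11  1.03  0.   -0.46]
base [319.13 183.28] (290, 105, 62, 151) [563.21 243.29 160.42  58.94  -5.67]
mat [318.82 175.74] (269, 82, 100, 109) [537.31 -35.39 118.24 104.19  18.24]
flange [318.58 176.7 ] (291, 184, 34, 44) [ 466.76 -273.74   58.62   28.91   78.37]
[-0.6   0.28 -0.17  1.12  0.    0.3 ] 5.125
```

View pics/w3.png

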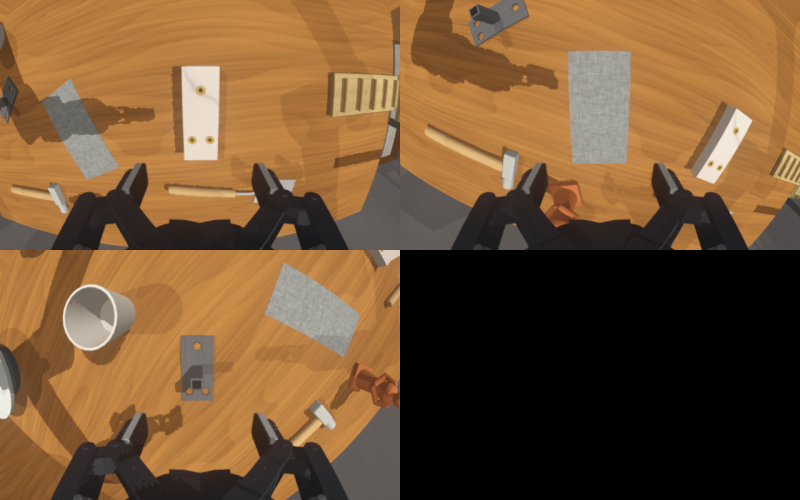

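```bash
cat > fit.py <<'E'
from h import *
def smask(f,thr=95,b=5):
    return (cv2.split(cv2.cvtColor(cv2.medianBlur(f["color"],b),cv2.COLOR_BGR2HSV))[1]<thr).astype(np.uint8)*255
def holes(f,mask,px,z,scale,lo=.3,hi=1.8,d=.014):
    """centres (world mm) of round coloured spots inside the blob at px"""
    cs,h=cv2.findContours(mask,cv2.RETR_CCOMP,cv2.CHAIN_APPROX_NONE); out=[]
    i0=max((i for i in range(len(cs)) if h[0][i][3]<0 and cv2.contourArea(cs[i])>300),key=lambda i:cv2.pointPolygonTest(cs[i],(float(px[0]),float(px[1])),True))
    for i,c in enumerate(cs):
        if h[0][i][3]==i0:
            P=cast(f,c.reshape(-1,2),z)[:,:2]*1000
            (x,y),r=cv2.minEnclosingCircle(P.astype(np.float32)); out.append((x,y,2*r))
    return cs[i0],np.array(out)
TRI=np.array([[42,15],[42,-15],[-42,0.]])
def tri(P):
    """3 points (any order) -> x,y (mm),yaw deg of a body with the hole pattern, rms"""
    from itertools import permutations
    best=None
    for p in permutations(range(3)):
        Q=P[list(p)]; a=TRI-TRI.mean(0); b=Q-Q.mean(0)
        th=np.arctan2((a[:,0]*b[:,1]-a[:,1]*b[:,0]).sum(),(a*b).sum())
        r=np.array([[np.cos(th),-np.sin(th)],[np.sin(th),np.cos(th)]])
        t=Q.mean(0)-r@TRI.mean(0); e=np.sqrt(((TRI@r.T+t-Q)**2).sum(1).mean())
        if best is None or e<best[3]: best=(*t,np.degrees(th),e)
    return np.array(best)
E
python3 - <<'E'
from fit import *
np.set_printoptions(precision=2,suppress=True)
def ld(n): d=np.load(f"pics/{n}.npz",allow_pickle=True); return {k:(d[k].item() if d[k].ndim==0 else d[k]) for k in d}
for n,P in ("wb",[.561,.242,.03]),("wm",[.578,-.022,.001]),("wf",[.46,-.24,.004]):
    f=ld(n); px=proj(f,P)[0]
    for t in (80,110):
        mk=smask(f,t,5 if n=="wm" else 3); c,H=holes(f,mk,px,.03 if n=="wb" else .0025,1); print(n,t,cv2.boundingRect(c),rect(f,c,P[2])); print(H)
        if len(H)==3: print("tri",tri(H[:,:2]))
E
```

```text
wb 80 (290, 105, 62, 152) [563.61 243.15 161.61  59.23  -5.71]
[[606.57 254.33  15.66]
 [603.54 224.28  15.94]
 [521.93 247.61  15.85]]
tri [563.42 243.47  -5.71   0.23]
wb 110 (290, 105, 62, 152) [563.68 243.27 161.97  60.16  -5.72]
[[606.27 254.29  14.74]
 [603.53 224.04  15.16]
 [521.92 247.54  15.21]]
tri [563.31 243.35  -5.71   0.34]
wm 80 (269, 81, 100, 181) [580.31 -21.46 210.02 105.46  18.19]
[]
wm 110 (269, 81, 101, 181) [580.05 -21.56 210.61 106.28  18.13]
[]
wf 80 (289, 137, 53, 104) [ 467.21 -255.65  119.93   55.99  -51.7 ]
[[ 505.57 -279.3    15.83]
 [ 481.53 -297.92   16.6 ]
 [ 481.89 -284.71    3.86]
 [ 483.57 -274.82    2.43]
 [ 441.39 -222.51   16.09]]
wf 110 (289, 137, 53, 104) [ 467.22 -255.48  120.11   56.79  -51.8 ]
[[ 505.5  -279.52   15.21]
 [ 481.92 -298.17   15.3 ]
 [ 441.21 -222.34   15.63]]
tri [ 467.53 -255.69  -51.71    0.34]
```

```bash
python3 - <<'E'
from w import *
B=[.5634,.2434];by=np.radians(-5.71+90);M=[.5802,-.0215];my=np.radians(18.16+90)
m.move_pose([*B,.16],down(by))
print("guard",m.move_l([*B,.074],.08,guard=12),m.current_tool_pos(),m.current_force())
m.close_gripper(60); m.pause(.2); print("gap",m.current_finger_gap(),m.current_gripper_force(),m.current_force())
m.move_l([*M,.074],.07,rot=down(my)); m.pause(.3)
print(m.current_tool_pos(),m.current_force(),m.current_finger_gap())
m.let_go(); m.pause(.2); m.move_l([*M,.16],.12)
f=look(*M,.26,108.16,"wb2"); cv2.imwrite("pics/wb2.png",f["color"]); print(m.current_time_s())
from fit import *
mk=smask(f,110,3); c,H=holes(f,mk,proj(f,[*M,.03])[0],.03,1);print(H)
print(m.current_q())
E
```

```text
guard False [0.56 0.24 0.07] [ 0.57  0.09 -0.38]
gap 0.05680948054058693 68.31487476825714 [-0.66  1.17  6.11]
[ 0.58 -0.02  0.07] [-0.5   9.34  7.72] 0.05694987976823282
15.3
[[615.34   7.68  14.86]
 [624.71 -20.76  14.77]
 [540.71 -32.92  15.38]]
[-0.15  0.4   0.    1.17  0.   -0.46]
```

View pics/wb2.png

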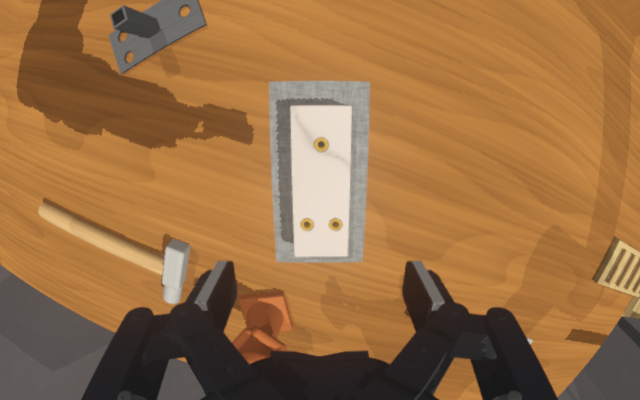

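The picture shows the base on the mat (mat x 269–369, y 82–262; inserts at (321,145), (307,224), (335,224)). Next I check the offsets numerically.

```bash
cat >> fit.py <<'E'
def ld(n): d=np.load(f"pics/{n}.npz",allow_pickle=True); return {k:(d[k].item() if d[k].ndim==0 else d[k]) for k in d}
def three(H): return H[(H[:,2]>11)&(H[:,2]<20)][:3,:2]
E
python3 - <<'E'
from fit import *
np.set_printoptions(precision=2,suppress=True)
f=ld("wb2"); px=proj(f,[.58,-.0215,.03])[0]
for t in (80,110):
    c,H=holes(f,smask(f,t,3),px,.03,1); print("base",tri(three(H)),"mat",rect(f,c,.001))
c=blob(masks(f)["base"],px); print("base top",rect(f,c,.03))
E
```

```text
base [580.15 -19.57  18.34   0.18] mat [579.88 -21.59 209.54 105.5   18.18]
base [580.3  -19.75  18.38   0.2 ] mat [580.3  -21.49 211.1  106.24  18.12]
base top [580.87 -19.68 161.96  60.43  18.24]
```

```bash
python3 - <<'E'
from w import *
from fit import *
np.set_printoptions(precision=4,suppress=True)
O=[.5802,-.0197];G=[.5801,-.0233]
m.move_l([*O,.074],.12,rot=down(np.radians(108.2)),guard=12)
m.close_gripper(50); m.pause(.1)
m.move_l([*G,.074],.02,rot=down(np.radians(108.0))); m.pause(.2)
print(m.current_tool_pos(),m.current_force())
m.let_go(); m.pause(.1); m.move_l([*G,.26],.2,rot=down(np.radians(108.16))); m.pause(.3)
f=grab("wrist"); np.savez("pics/wb3.npz",**f)
for t in (80,110):
    c,H=holes(f,smask(f,t,3),proj(f,[*G,.03])[0],.03,1); print("base",tri(three(H)),"mat",rect(f,c,.001))
print(m.current_time_s())
E
```

```text
[ 0.5807 -0.0218  0.0748] [-0.269   6.4331  4.9317]
base [580.7018 -22.2148  18.165    0.1799] mat [580.3073 -21.5743 210.1922 105.4012  18.178 ]
base [580.5302 -22.2554  18.0961   0.1359] mat [580.549  -21.3713 211.4135 106.2918  18.1366]
19.9417
```

```bash
python3 - <<'E'
from w import *
np.set_printoptions(precision=4,suppress=True)
F=[.4674,-.2556]; q=down(np.radians(38.3))
m.move_pose([*F,.2],q)
print(m.move_l([*F,.108],.1,guard=12)); m.pause(.2)
p0=m.current_tool_pos(); e=R.from_quat(m.current_tcp_rot())
print("pre",p0,np.degrees((R.from_quat(q).inv()*e).as_rotvec()),m.current_force())
m.close_gripper(90); m.pause(.3)
p1=m.current_tool_pos(); print("grip",p1,np.degrees((R.from_quat(q).inv()*R.from_quat(m.current_tcp_rot())).as_rotvec()),m.current_finger_gap(),m.current_gripper_force(),m.current_force())
np.save("p1.npy",np.r_[p1,m.current_tcp_rot()])
m.move_l([*F,.2],.1); m.pause(.2)
print(m.current_tool_pos(),m.current_finger_gap(),m.current_force(),m.current_time_s())
f=grab("side");cv2.imwrite("pics/s1.png",f["color"])
f=grab("wrist");cv2.imwrite("pics/wl.png",f["color"]); np.savez("pics/wl.npz",**f)
E
```

```text
False
pre [ 0.4678 -0.2559  0.1087] [-0.0237 -0.0758 -0.0003] [0.3472 0.5392 0.6191]
grip [ 0.4676 -0.2555  0.1081] [-0.0284 -0.0057 -0.0066] 0.017078528130294653 87.98359751701355 [0.1142 1.3624 2.8928]
[ 0.467  -0.2553  0.1993] 0.016981926042399304 [-0.4354 -0.8297 -2.956 ] 24.4417
```

View pics/wl.png

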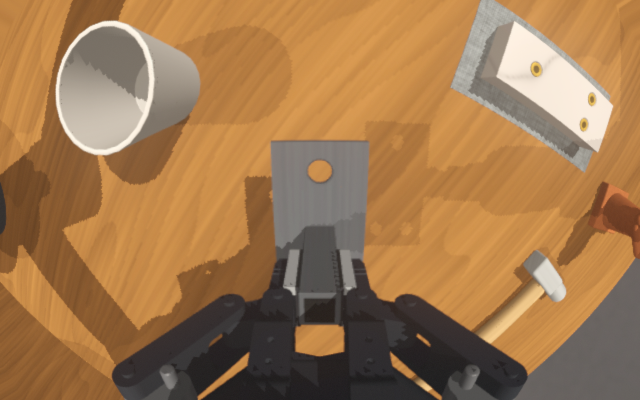

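```bash
python3 - <<'E'
from w import *
np.set_printoptions(precision=4,suppress=True)
G=np.array([.5808,-.0221]); q=down(np.radians(108.15))
m.move_pose([*G,.2],q); m.pause(.2)
m.move_l([*G,.156],.06); m.pause(.3)
c=np.array([*G,.156])
for i in range(2):
    c=c+np.array([*G,.1535])-m.current_tool_pos(); m.move_l(c,.03); m.pause(.3)
    print(m.current_tool_pos(),np.degrees((R.from_quat(q).inv()*R.from_quat(m.current_tcp_rot())).as_rotvec()),m.current_force())
np.save("cmd.npy",c); print(m.current_time_s())
for n in ("wrist","side","scene"):
    f=grab(n); cv2.imwrite(f"pics/{n}_h.png",f["color"]); np.savez(f"pics/{n}_h.npz",**f)
    if n!="wrist":
        u,v=proj(f,[.58,-.022,.05])[0].astype(int); cv2.imwrite(f"pics/{n}_hc.png",cv2.resize(f["color"][max(v-60,0):v+50,u-80:u+80],None,fx=4,fy=4,interpolation=cv2.INTER_CUBIC))
a,b=[cv2.imread(f"pics/{n}_hc.png") for n in ("side","scene")]
cv2.imwrite("pics/hc.png",cv2.resize(np.vstack([a,b]),None,fx=.66,fy=.66))
E
```

```text
[ 0.5806 -0.0221  0.1532] [ 0.0031 -0.0021  0.0015] [ 0.1135  0.4471 -4.3066]
[ 0.5808 -0.0221  0.1535] [-0.0001  0.0009 -0.0015] [ 0.5349  0.1413 -4.3184]
28.0417
```

View pics/wrist_h.png

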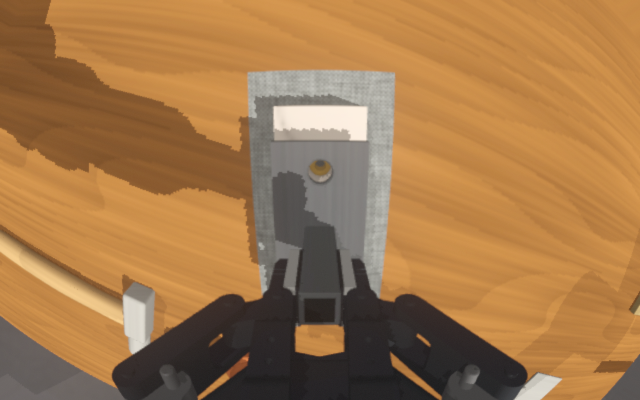

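View pics/hc.png

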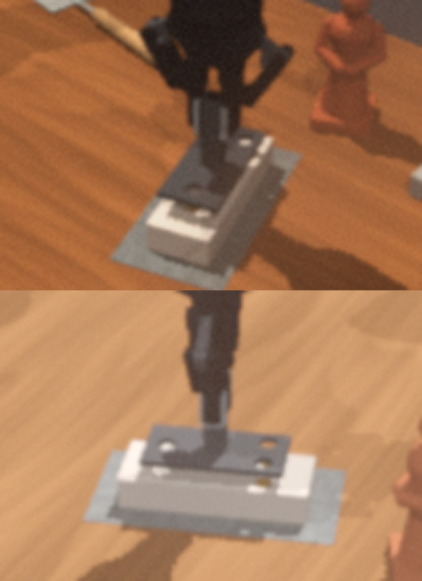

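```bash
python3 - <<'E'
from fit import *
np.set_printoptions(precision=2,suppress=True)
f=ld("wrist_h"); th=np.radians(18.15); r=np.array([[np.cos(th),-np.sin(th)],[np.sin(th),np.cos(th)]])
C=np.array([580.6,-22.2])
W=lambda p,z:np.r_[r@np.array(p)+C,z]/1000
L=lambda px,z:(cast(f,px,z)[:,:2]*1000-C)@r     # body axes, mm
g=cv2.cvtColor(f["color"],cv2.COLOR_BGR2GRAY).astype(float)
# end edges along columns: strongest vertical gradients, sub-pixel
def edge(cols,lo,hi):
    o=[]
    for c in cols:
        d=np.abs(np.diff(cv2.GaussianBlur(g,(3,3),0)[lo:hi,c])); k=d.argmax(); w=d[max(k-2,0):k+3]; o.append((c,lo+max(k-2,0)+(w*np.arange(len(w))).sum()/w.sum()+.5))
    return np.array(o)
def redge(rows,lo,hi):
    o=[]
    for y in rows:
        d=np.abs(np.diff(cv2.GaussianBlur(g,(3,3),0)[y,lo:hi])); k=d.argmax(); w=d[max(k-2,0):k+3]; o.append((lo+max(k-2,0)+(w*np.arange(len(w))).sum()/w.sum()+.5,y))
    return np.array(o)
for nm,cols,lo,hi,z in ("base end (-80)",range(285,360,8),99,115,.03),("flange end (-60)",range(355,364,2),134,148,.05):
    q=L(edge(cols,lo,hi),z); print(nm,np.median(q[:,0]),"slope deg",np.degrees(np.polyfit(q[:,1],q[:,0],1)[0]))
for nm,rows,lo,hi,z in ("base sides R",range(112,128,3),360,375,.03),("base L",range(112,128,3),266,280,.03),("flange R",range(150,215,5),360,376,.05),("flange L",range(150,165,3),264,280,.05):
    q=L(redge(rows,lo,hi),z); print(nm,np.median(q[:,1]),np.degrees(np.polyfit(q[:,0],q[:,1],1)[0]))
im=cv2.resize(f["color"][140:205,280:360],None,fx=8,fy=8,interpolation=cv2.INTER_CUBIC)
a=np.linspace(0,2*np.pi,60)
for rad,z,col in ((7,.05,(0,255,0)),(7,.045,(0,255,255)),(7,.03,(255,0,0)),(3.5,.03,(255,0,255))):
    P=proj(f,[W([-42+rad*np.cos(t),rad*np.sin(t)],z*1000) for t in a])
    cv2.polylines(im,[((P-[280,140]+.5)*8).astype(int)],True,col,1)
cv2.imwrite("pics/hole.png",im)
E
```

```text
base end (-80) -80.11269351595955 slope deg 0.0055986530178605415
flange end (-60) -61.042290476598836 slope deg 0.6799178094413844
base sides R 29.23051761684821 -1.1018353759708033
base L -29.25847695564859 0.05098043077358124
flange R 27.888526588315937 -0.9594127096795847
flange L -28.486703362195538 -6.482020222702171
```

View pics/hole.png

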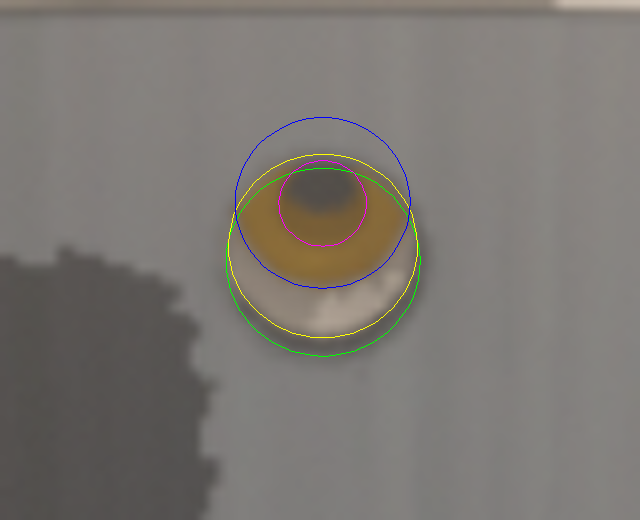

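```bash
python3 - <<'E'
from w import *
np.set_printoptions(precision=4,suppress=True)
c=np.load("cmd.npy"); th=np.radians(18.15)
m.move_l(c+.0007*np.array([np.cos(th),np.sin(th),0])-[0,0,.0003],.02); m.pause(1)
print(m.current_tool_pos(),m.current_force(),m.current_finger_gap(),np.abs(m.current_joint_velocities()).max(),m.current_time_s())
m.finish_job()
E
```

```text
[ 0.5815 -0.0219  0.1532] [ 0.1447 -0.5708 -3.4406] 0.016592958508253104 0.0010553362616632432 29.4417
the job is handed in; nothing more can be done
```

The marble base now lies within about 1 mm of the mat's centre and lined up with it, and the arm is holding the flange level and still about 15 mm above it, holes over the inserts to within about 1 mm; I handed the job in at 29.4 s.

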